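Inspect the battery connector with the dock's loupe

TASK

Take the cordless loupe out of its twist-lock charging dock by the handle: swing the handle anticlockwise from the red mark to the green mark, then lift it straight out. Hold it level, lens centred over the yellow battery connector on the clamped board and at the height of the red stop collar on the stand's column, with the hand off to the side so one can look down through the lens. Finish holding it there, still, in the gripper; touch neither the stand nor its collar and leave the other things on the bench where they are.

Things in the scene. Friction and masses are not known exactly. Their poses are not given: they have to be found in the camera images.
- dock: charging dock, fixed: grey base 104 x 104 x 10 mm under a round black cup (88 mm diameter) with a steel rim 40 mm above the bench. Origin: centre of its underside, on the cup's axis; z up. Its +x axis is the direction of the loupe's handle when unlocked (from 8 degrees short of it up to the stop). It stands left or right of the stand, handle roughly towards the robot
- unlock (a point): green mark on the dock's rim, 44 mm from its axis along the dock's +x: swing the handle over it to unlock. A hard stop lies about 5 degrees beyond. Locked, the loupe cannot be lifted
- lock (a point): red mark on the dock's rim, 50 degrees clockwise (from above) of the green one: the handle starts over it, give or take 4 degrees
- loupe: cordless loupe, 0.16 to 0.25 kg, seated in the dock, turning there with little friction. Origin: centre of the underside of its round black head (72 mm diameter, 16 mm high), 40 mm above the bench when seated; z up through the lens, x along the handle. A bayonet skirt (1.5 mm radial play) reaches 12 mm below the origin: raise it over 12 mm to clear the dock. Centre of mass about 25 mm along x
- lens (a point): centre of the loupe's glass lens (53 mm diameter): on the loupe's z axis, 8 mm above its origin
- handle (a point): place to grip the white handle: on its centre line 85 mm from the lens axis along the loupe's x, 10 mm above the loupe's origin. The handle is 22 mm wide, 16 mm high and runs from 34 to 150 mm from the lens axis; it hangs free above the bench, its underside 42 mm up
- connector (a point): centre of the top face of the yellow battery connector (18 x 12 x 8 mm) on the green board (80 x 80 mm), 40 mm above the bench
- stand: microscope stand without its head, fixed: aluminium base 190 x 140 x 12 mm (from -75 to 115 mm along its x), a steel column of 14 mm diameter rising to 220 mm at x = 95 mm, y = 0, and a green board held 32 mm above the bench between two black jaws with brass screws. Origin: on the base's underside; z up. The connector lies at x = -30, y = 20 mm
- mark (a point): centre of the red stop collar (34 mm diameter, 14 mm high, black thumb screw behind) on the stand's column, set to the loupe's focal height: the lens centre belongs at the height of this point. z up
- collar (a joint): height setting of the red collar on its column, m; 0 puts the collar's centre 105 mm above the bench. Held by friction
- flux: small clear bottle with a green cap, 30 mm diameter, 55 mm high, upright; origin at its underside. Bystander
- drone: quadcopter frame without propellers, about 155 mm across the motors, 31 mm high; origin at its underside centre. Bystander
- cutters: side cutters with red and black grips lying flat, 135 mm long, 14 mm high; origin at the underside near the middle, jaws to its x. Bystander
- pliers: needle-nose pliers with blue grips lying flat, 160 mm long, 14 mm high; origin at the underside near the middle, jaws to its x. Bystander
- driver: blue screwdriver lying flat, 170 mm long, 26 mm thick; origin at its underside middle, blade to its x. Bystander
- spool: spool of solder standing on its flange, 52 mm diameter, 36 mm high; origin at its underside. Bystander
- tip_tin: tin of brass wool, 62 mm diameter, 31 mm high; origin at its underside. Bystander

How it is judged:
On the way, in this order (a step that is already met when the one before it is completed fails the run):
1. the handle is swung to the green mark while the loupe is still seated in the dock (angle between the x axis of loupe and the x axis of dock, either way round below 0.2 rad and z of loupe in the frame of dock below 0.047 m and horizontal distance between loupe and dock below 0.008 m), for 0.05 s.
2. the loupe is lifted clear of the dock in the gripper (z of loupe in the frame of dock above 0.056 m and contact force between loupe and dock below 0.1 N and contact force between the fingers and loupe above 1 N), for 0.05 s.
At the end, for the whole second after the job is handed in: The gripper alone holds the loupe, at rest: lens centre within 12 mm sideways of the yellow connector's centre and 8 mm of the red collar's mid-height, level within 7 degrees, TCP at least 50 mm to the side of the lens centre, collar where it was set (horizontal distance between lens and connector below 0.012 m and z of lens in the frame of mark between -0.008 and 0.008 m and angle between loupe's own z axis and vertical below 0.12 rad and contact force between the fingers and loupe above 1 N and contact force between loupe and stand below 0.1 N and contact force between loupe and dock below 0.1 N and horizontal distance between the grasp point and lens above 0.05 m and linear speed of loupe below 0.02 m/s and angular speed of loupe below 0.15 rad/s and distance of mark from where it was at the start of the episode below 0.004 m); the arm keeps its last pose, push and grip.
It fails at once if the loupe or the robot touches the stand, its board or its collar (contact force between any of loupe, the arm, the fingers and stand above 1.5 N).
It fails at once if a bystander is moved by more than 20 mm (distance of any of flux, drone, cutters, pliers, driver, spool, tip_tin from where it was at the start of the episode above 0.02 m).
It also fails if it takes over 43 s, if anything falls off the work surface, if the arm or the gripper's body presses on something with over 40 N, if the wrist force passes 120 N, or if a joint passes its speed limit or range.

ROBOT

A 6-joint arm with a two-finger parallel gripper is mounted at the origin on the work surface. World frame = base frame: x ahead of the robot, y to its left, z up, the work surface at z = 0. Lengths are in m, angles in rad, forces in N, time in s.
With the tool pointing down it reaches from about 0.3 to 0.875 m from the base axis. Payload 6.4 kg.
Tool frame: the origin (TCP) lies between the finger pads, 19 mm behind the fingertips; this is the grasp point; z points along the fingers, y is the line along which they close (so a half turn about z gives the same grasp; the last joint's range is limited). The gripper opens to 85 mm and grips with 20 to 120 N. Pads are 22 mm wide; open, the fingers measure 114 mm over their backs; the gripper's body (76 mm by 85 mm) begins 54 mm behind the grasp point. The pads swing forward as they close: fully open they stand 13 mm farther back than shut.
Start: joints at [-1.323, 0.181, 1.607, -0, 1.354, -0.206], TCP at [0.252, -0.517, 0.25] pointing down, gripper open.
Joint ranges: [-2.99, 2.99], [-0.89, 2.07], [0.3, 2.58], [-1.14, 4.28], [0, 2.63], [-3.12, 3.12]. Speed limits (rad/s): [2.57, 2.57, 3.01, 3.14, 3.14, 3.14].

INTERFACE

Orientations are given as a unit quaternion [w, x, y, z].
In Python, from bench import ctrl gives the robot as it stands.
- The arm moves only by the tool drive_tool, never from a script. Its argument "plan" is a list that holds one entry, the list of rows, each a list of 4 numbers: the shift along the tool's x, y, z scaled (see below), then the turn about the tool's z scaled (see below). In form: [[[x, y, z, roll], ...]]. A call has 1 to 12 rows; each row is the pose to reach, as a shift and turn from the pose commanded when the call began, along the tool's axes at that moment, turning the shorter way round; what a row does not reach only later rows make up. The controller multiplies each number of a shift by 400 mm and each number of a turn by 180 degrees. A row lasts 1/12 s, in which the tool goes at most 41.7 mm and 7.16 degrees, less where a joint would pass 70% of its speed; a pose out of reach is approached as far as the arm can. A call with a number of a shift or a turn outside -1 to 1 is refused whole. A call with a gripper value outside its range is refused whole. "jaw" is the closure, from 0 (fully open) to 1 (shut), set as the call begins (left out, the last holds). The fingers move at their own pace and stop on an object; the grip force is fixed at half the most. Time passes only in rows, so rows that repeat a pose let the fingers close. It gives the time, the measured TCP pose, the force, the opening and the grip force at its end, in the units of the state.
- ctrl.get_obs(): the state, without advancing time (a new reading comes with each control period).
- ctrl.camera(name): name is "scene" or "side" or "wrist"; returns (picture, depth): 480x640x3 uint8, red, green, blue; 480x640 float32, m along the optical axis (not along the pixel's ray), 0 where there is no reading.
- ctrl.camera_info(name): a dict with "camera_matrix" (3x3 intrinsics, pixels), "R" (3x3) and "t" (3): a world point X has camera coordinates R X + t; the wrist camera has in their place "T_tool_cam" (4x4, takes a point from camera to tool coordinates, whose origin is the TCP and whose axes are the flange's). Camera axes: x right, y down, z forward; pixel columns grow to the right and rows downward; lengths in m; the calibration is good to about 2 mm. A picture is of the moment at which its call begins: read the wrist's pose just before it. camera_info takes no time and is no camera call.
- ctrl.hand_in(): hands the job in; it is judged then, once.
The state is a dict: "time_s": time; "q": joint angles; "dq": joint speeds; "joint_efforts": joint torques, N m; "eef_pos": TCP position; "eef_rot": TCP orientation; "wrist_force": force on the tool from outside, world axes, zero at the start; "torque": the same for the moment, N m; "opening": opening from 0.0 (shut) to 1.0 (fully open); "grasp_force": force on a finger pad.
Only numpy, scipy, OpenCV 4.12 (cv2) and the standard library are available. Lean on these libraries where they do the work, as an engineer would, in place of code of your own. Each camera call takes 0.05 s, during which the arm holds its last target. There are 200 camera calls.

## Working session

There is one attempt and no reset: what is moved stays moved. The work goes in short steps, Python scripts to look and compute and a tool call to move; the robot and the scene stay as the last step left them, time stands still between calls to the robot, and variables do not carry over. Pictures are saved under pics/ and viewed, at most 10 in all, crops included, and the job is handed in when it is done.

Besides the shell and the picture viewer there is one more tool, called after "Call:" as a command line: name --argument value ..., lists and objects as JSON in quotes. drive_tool: Moves the arm, as the interface text tells. Its arguments: {"type":"object","properties":{"plan":{"type":"array"},"jaw":{"type":"number"}},"required":["plan"]}

```bash
mkdir -p pics; cat > h.py <<'E'
import numpy as np, cv2
from bench import ctrl
from scipy.spatial.transform import Rotation as Ro
def snap(n,save=None):
    o=ctrl.get_obs(); im,d=ctrl.camera(n); i=ctrl.camera_info(n); K=np.array(i["camera_matrix"])
    if n=="wrist":
        T=np.array(i["T_tool_cam"]); q=o["eef_rot"]; R=Ro.from_quat([q[1],q[2],q[3],q[0]]).as_matrix()
        A=R@T[:3,:3]; c=R@T[:3,3]+np.array(o["eef_pos"])
    else:
        A=np.array(i["R"]).T; c=-A@np.array(i["t"])
    v,u=np.mgrid[:480,:640]
    P=np.stack([(u-K[0,2])/K[0,0]*d,(v-K[1,2])/K[1,1]*d,d],-1)@A.T+c
    P[d==0]=np.nan
    if save: cv2.imwrite("pics/"+save+".png",im[...,::-1])
    np.savez("/tmp/%s.npz"%(save or n),im=im,d=d,P=P,A=A,c=c,K=K)
    return im,P
E
python3 - <<'E'
from h import *
for n in("scene","side","wrist"): im,P=snap(n,n+"0")
a=[cv2.imread("pics/%s0.png"%n) for n in("scene","side")]
o=ctrl.get_obs();print(o["time_s"],o["eef_pos"],o["eef_rot"],o["opening"])
for n in("scene","side"):
    z=np.load("/tmp/%s0.npz"%n);print(n,z["c"],z["A"][:,2])
E
```

```text
0.15 [ 0.25200283 -0.51642018  0.24929214] [-6.68955076e-04  9.74368894e-01  2.24955130e-01  1.86687535e-07] 1.0008465868837852
scene [ 1.22960503 -0.10747194  0.85986944] [-0.62353743  0.11204615 -0.77372265]
side [0.25132471 0.78374806 0.73121155] [ 0.34765446 -0.72851251 -0.59025918]
```

View pics/scene0.png

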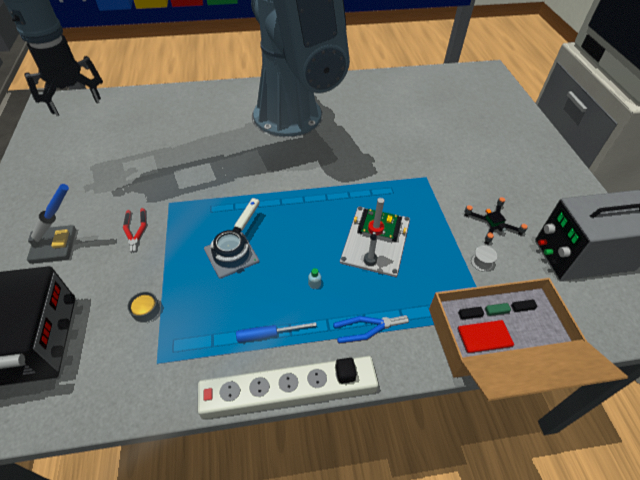

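View pics/side0.png

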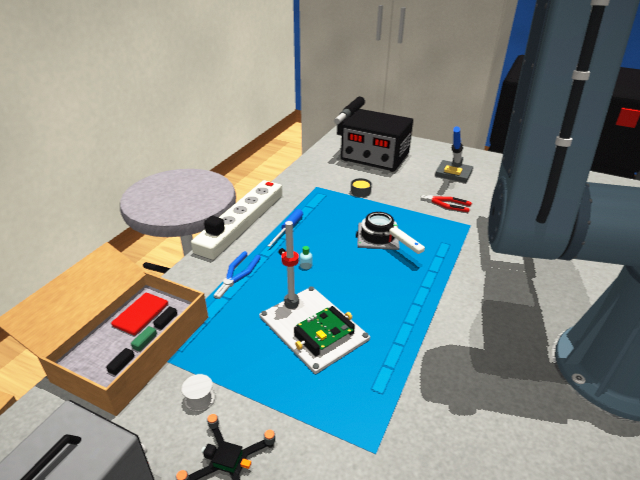

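The scene view shows the loupe in its dock at (232,243) with the handle up to (255,203), the collar at (376,227) and the board at (380,220). In the side view the head is at (379,222), the handle end at (420,247), the collar at (290,258) and the connector at about (321,335).

```bash
python3 - <<'E'
from h import *
B={}
for n,bh,bc,bk in(("scene0",(205,195,265,275),(360,210,395,240),(355,200,400,240)),("side0",(350,205,430,260),(275,245,305,270),(295,305,355,350))):
    z=np.load("/tmp/%s.npz"%n);im,P=z["im"],z["P"];hsv=cv2.cvtColor(im,cv2.COLOR_RGB2HSV).astype(int)
    H,S,V=hsv[...,0],hsv[...,1],hsv[...,2]
    v,u=np.mgrid[:480,:640]
    inb=lambda b:(u>=b[0])&(u<b[2])&(v>=b[1])&(v<b[3])
    z_=P[...,2]
    def rep(name,m):
        p=P[m];p=p[~np.isnan(p[:,0])]
        if len(p): print(n,name,len(p),np.median(p,0).round(4),"min",p.min(0).round(4),"max",p.max(0).round(4))
        return p
    h=rep("handle",inb(bh)&(S<60)&(V>170)&(z_>.048)&(z_<.07))
    rep("collar",inb(bc)&((H<8)|(H>172))&(S>150)&(V>80)&(z_>.07))
    rep("yellow",inb(bk)&(H>18)&(H<35)&(S>150)&(V>120)&(z_>.034)&(z_<.05))
    rep("brd",inb(bk)&(H>45)&(H<75)&(S>120))
    rep("gmark",inb(bh)&(H>45)&(H<75)&(S>90)); rep("rmark",inb(bh)&((H<8)|(H>172))&(S>90))
    k=rep("head",inb(bh)&(V<90)&(z_>.050)&(z_<.062))
    for p,t in((h,"h"),(k,"k")): B.setdefault(t,[]).append(p)
    x0,y0,x1,y1=bh; c=im[y0-5:y1+5,x0-5:x1+5,::-1]; c2=im[bk[1]-5:bk[3]+5,bk[0]-5:bk[2]+5,::-1]
    B.setdefault("img",[]).extend([cv2.resize(c,(390,290)),cv2.resize(c2,(390,290))])
i=B["img"];cv2.imwrite("pics/c1.png",np.vstack([np.hstack(i[:2]),np.hstack(i[2:])]))
E
```

```text
scene0 handle 250 [ 0.482  -0.1605  0.0568] min [ 0.4241 -0.2291  0.0481] max [ 0.5633 -0.1248  0.0611]
scene0 collar 126 [0.6351 0.1225 0.1408] min [0.6139 0.1087 0.1302] max [0.6468 0.1424 0.1443]
scene0 yellow 25 [0.5248 0.1962 0.0395] min [0.5167 0.1922 0.0363] max [0.5331 0.2028 0.0435]
scene0 brd 312 [0.5293 0.1829 0.0316] min [0.4793 0.1094 0.027 ] max [0.6302 0.2231 0.1282]
scene0 gmark 1 [ 0.5777 -0.147   0.0068] min [ 0.5777 -0.147   0.0068] max [ 0.5777 -0.147   0.0068]
scene0 head 290 [ 0.5563 -0.1955  0.055 ] min [ 0.4589 -0.2361  0.0501] max [ 0.593  -0.1348  0.0598]
side0 handle 381 [ 0.4921 -0.1631  0.0558] min [ 0.4205 -0.227   0.0481] max [ 0.5812 -0.1203  0.0627]
side0 collar 170 [0.6226 0.1363 0.1406] min [0.6107 0.1124 0.1282] max [0.6515 0.1453 0.1531]
side0 yellow 61 [0.523  0.2004 0.0393] min [0.5131 0.1927 0.0342] max [0.5323 0.2078 0.0422]
side0 brd 905 [0.5276 0.1753 0.032 ] min [0.4762 0.1237 0.0263] max [0.5796 0.227  0.0375]
side0 gmark 5 [ 0.5182 -0.2125  0.0378] min [ 0.5129 -0.2173  0.0082] max [ 0.5845 -0.1444  0.0419]
side0 rmark 24 [ 0.516  -0.179   0.0224] min [ 0.5125 -0.1827  0.012 ] max [ 0.5196 -0.1718  0.0346]
side0 head 170 [ 0.547  -0.1803  0.0552] min [ 0.5149 -0.2354  0.05  ] max [ 0.5878 -0.1625  0.0595]
```

View pics/c1.png

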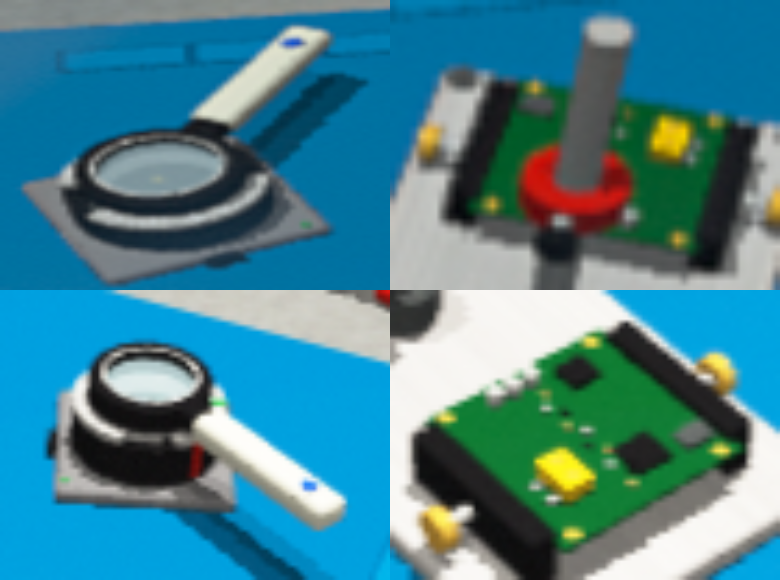

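The crops show the handle over the red mark, with the green mark at about (0.513,-0.217) in world coordinates. The yellow connector and the red collar are both clear. I'll move the hand above the handle for close-up measurements.

Call:
drive_tool --plan '[[[0.91,-0.57,0,0.294],[0.91,-0.57,0,0.294],[0.91,-0.57,0,0.294],[0.91,-0.57,0,0.294],[0.91,-0.57,0,0.294],[0.91,-0.57,0,0.294],[0.91,-0.57,0,0.294],[0.91,-0.57,0,0.294],[0.91,-0.57,0,0.294],[0.91,-0.57,0,0.294],[0.91,-0.57,0,0.294],[0.91,-0.57,0,0.294]]]'

```text
time_s: 1.15
eef_pos: [0.4812, -0.1474, 0.2499]
eef_rot: [-0.001, 0.973, -0.23, 0.0]
wrist_force: [-0.0, 1.0, -0.5]
opening: 0.997
grasp_force: 0.0
```

```bash
python3 - <<'E'
from h import *
im,P=snap("wrist","w1")
o=ctrl.get_obs();print(o["time_s"],o["eef_pos"],o["eef_rot"],o["q"],o["dq"])
print(np.array(ctrl.camera_info("wrist")["T_tool_cam"]).round(3).tolist())
E
```

```text
1.2 [ 0.48015527 -0.14958691  0.24975256] [-2.66640469e-04  9.73113620e-01 -2.30325357e-01 -2.01479372e-04] [-5.38676525e-01  1.83325894e-02  1.78460601e+00  3.97589021e-04
  1.33919906e+00  1.49685250e+00] [-0.06657197 -0.00335206  0.007602   -0.02298461 -0.00224472 -0.03289995]
[[-0.0, -0.965, -0.262, 0.066], [1.0, -0.0, -0.0, -0.0], [-0.0, -0.262, 0.965, -0.124], [0.0, 0.0, 0.0, 1.0]]
```

View pics/w1.png

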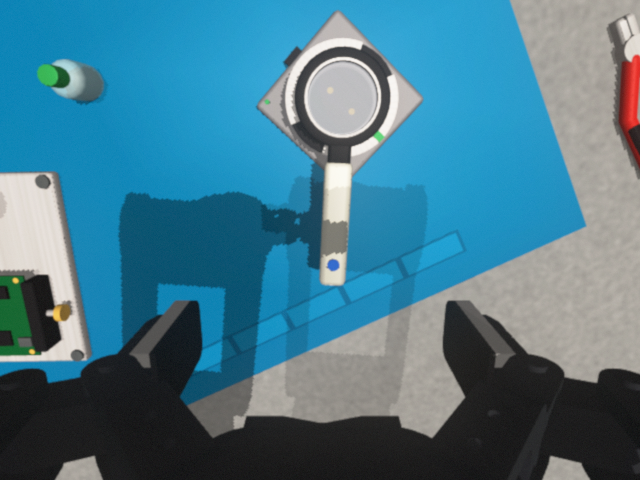

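The wrist view shows the loupe head centred near (343,97), the handle running down to (334,284), and the green mark at (378,136). The fingers will straddle the handle.

```bash
python3 - <<'E'
from h import *
z=np.load("/tmp/w1.npz");im,P=z["im"],z["P"];hsv=cv2.cvtColor(im,cv2.COLOR_RGB2HSV).astype(int);H,S,V=hsv[...,0],hsv[...,1],hsv[...,2]
v,u=np.mgrid[:480,:640];Z=P[...,2]
A,c,K=z["A"],z["c"],z["K"]
def ray(uv,h):
    d=A@np.linalg.inv(K)@np.array([uv[0],uv[1],1.]);return c+d*(h-c[2])/d[2]
hm=(u>310)&(u<365)&(v>165)&(v<300)&(Z>.048)&(Z<.07)
p=P[hm];print("handle",len(p),np.median(p,0),"ztop",np.percentile(p[:,2],[5,50,95]))
(vx,vy,x0,y0)=cv2.fitLine(p[:,:2].astype(np.float32),cv2.DIST_HUBER,0,.01,.01).ravel();a=np.degrees(np.arctan2(vy,vx));print("line ang",a,a+180,"pt",x0,y0)
n=np.array([-vy,vx]);w=(p[:,:2]-[x0,y0])@n;print("width",np.percentile(w,[1,99]))
l=(p[:,:2]-[x0,y0])@[vx,vy];print("ends",np.array([x0,y0])+l.max()*np.array([vx,vy]),np.array([x0,y0])+l.min()*np.array([vx,vy]))
# head ring
m=(u>270)&(u<420)&(v>30)&(v<165)&(V<90)&(Z>.05)&(Z<.062)
q=P[m];print("head z",np.median(q[:,2]))
for nm,mm in(("ringall",((u>270)&(u<420)&(v>30)&(v<150)&(Z>.05)&(Z<.065))),):
    q=P[mm][:,:2];hull=cv2.convexHull((q*1e4).astype(np.float32));print(nm,np.array(cv2.minEnclosingCircle(hull)[0])/1e4,cv2.minEnclosingCircle(hull)[1]/1e4)
# steel rim
mr=(u>270)&(u<420)&(v>20)&(v<165)&(Z>.036)&(Z<.044)&(V>90)
q=P[mr][:,:2];print("rim",len(q),np.array(cv2.minEnclosingCircle((q*1e4).astype(np.float32))[0])/1e4,cv2.minEnclosingCircle((q*1e4).astype(np.float32))[1]/1e4)
# lens light disk edge
g=(H>45)&(H<75)&(S>90)&(u>365)&(u<395)&(v>120)&(v<150)
print("green",g.sum(),np.median(P[g],0), u[g].mean(),v[g].mean(),ray((u[g].mean(),v[g].mean()),.04))
E
```

```text
handle 3199 [ 0.47070292 -0.15338543  0.05724939] ztop [0.05409173 0.05724939 0.05873554]
line ang -29.346664 150.65334 pt 0.4699007 -0.15297282
width [-0.01088864  0.01061471]
ends [ 0.51080138 -0.17596904] [ 0.42463687 -0.12752344]
head z 0.05566414230431521
ringall [ 0.55356816 -0.19903654] 0.03750640563964844
rim 1946 [ 0.55413999 -0.20044933] 0.044219696044921875
green 63 [ 0.5160892  -0.21439595  0.04001942] 378.1746031746032 135.85714285714286 [ 0.51607871 -0.21444771  0.04      ]
```

Call:
drive_tool --plan '[[[0.008,0.014,0.1,0.014],[0.008,0.014,0.2,0.014],[0.008,0.014,0.3,0.014],[0.008,0.014,0.325,0.014],[0.008,0.014,0.325,0.014],[0.008,0.014,0.325,0.014],[0.008,0.014,0.325,0.014],[0.008,0.014,0.325,0.014]]]'

```text
time_s: 1.87
eef_pos: [0.4813, -0.16, 0.1227]
eef_rot: [0.001, 0.967, -0.254, 0.002]
wrist_force: [-0.5, -0.3, 0.3]
opening: 1.002
grasp_force: 0.0
```

```bash
cat >> h.py <<'E'
def to(x,y,z,ang):
    "shift and turn (scaled) from the measured pose to a TCP position and a world angle of tool x, degrees"
    o=ctrl.get_obs();q=o["eef_rot"];R=Ro.from_quat([q[1],q[2],q[3],q[0]]).as_matrix();p=np.array(o["eef_pos"])
    a=np.degrees(np.arctan2(R[1,0],R[0,0]));s=R.T@(np.array([x,y,z])-p)/.4
    print(o["time_s"],"pos",p.round(4),"ang",a.round(2),"tilt",np.degrees(np.arccos(-R[2,2])).round(2),"shift",s.round(4),"turn",round(-(ang-a)/180,4),"F",np.round(o["wrist_force"],1),"open",round(o["opening"],3),"grip",o["grasp_force"],"dq",np.abs(o["dq"]).max().round(3))
E
python3 - <<'E'
from h import *
to(.4799,-.1584,.050,-29.35)
E
```

```text
1.8667 pos [ 0.4813 -0.16    0.1227] ang -29.45 tilt 0.27 shift [-0.0058 -0.0019  0.1816] turn -0.0006 F [-0.5 -0.3  0.3] open 1.002 grip 0.0 dq 0.007
```

Call:
drive_tool --plan '[[[-0.005,-0.002,0.06,0],[-0.005,-0.002,0.12,0],[-0.005,-0.002,0.17,0],[-0.005,-0.002,0.18,0],[-0.005,-0.002,0.18,0],[-0.005,-0.002,0.18,0],[-0.005,-0.002,0.18,0]]]'

```text
time_s: 2.45
eef_pos: [0.4797, -0.1579, 0.0499]
eef_rot: [0.0, 0.967, -0.254, 0.002]
wrist_force: [-0.0, 0.5, 0.0]
opening: 0.999
grasp_force: 0.0
```

```bash
python3 - <<'E'
from h import *
to(.4799,-.1584,.050,-29.35)
snap("wrist","w2")
E
```

```text
2.45 pos [ 0.4797 -0.1579  0.0499] ang -29.44 tilt 0.19 shift [ 0.0011  0.0008 -0.0002] turn -0.0005 F [-0.   0.5  0. ] open 0.999 grip 0.0 dq 0.005
```

View pics/w2.png

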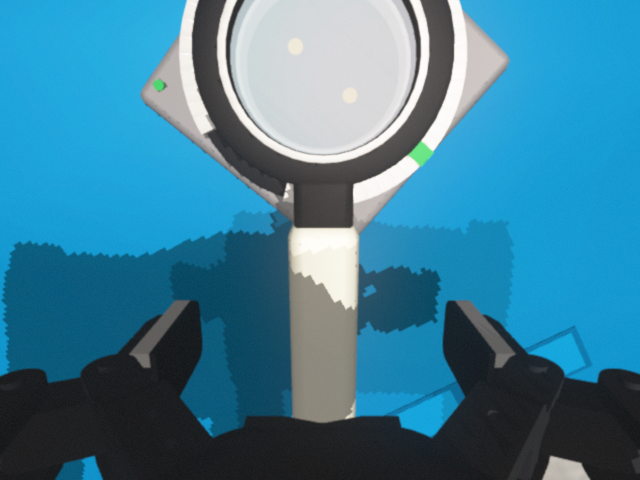

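The handle (columns 290–357) lies centred between the open pads (202 and 445), so I'll close the gripper.

Call:
drive_tool --plan '[[[0,0,0,0],[0,0,0,0],[0,0,0,0],[0,0,0,0],[0,0,0,0],[0,0,0,0],[0,0,0,0],[0,0,0,0],[0,0,0,0],[0,0,0,0],[0,0,0,0],[0,0,0,0]]]' --jaw 1

```text
time_s: 3.5
eef_pos: [0.4782, -0.1571, 0.048]
eef_rot: [0.0, 0.967, -0.254, -0.0]
wrist_force: [-2.2, 0.1, 3.0]
opening: 0.242
grasp_force: 61.9
```

```bash
python3 - <<'E'
from h import *
o=ctrl.get_obs();to(.4799,-.1584,.050,-29.35)
im,P=snap("wrist","w3")
# arc rows about the axis: axis lies 85.5 mm along tool +x ; world angle +phi (ccw) = tool turn -phi
ax=np.array([.554,-.2002]);p=np.array(o["eef_pos"])[:2];a=np.radians(-29.44)
d=ax-p;ex=np.array([np.cos(a),np.sin(a)]);ey=np.array([np.sin(a),-np.cos(a)])
r=np.array([d@ex,d@ey]);print("axis in tool",r)
for f in range(5,51,5):
    t=np.radians(-f);M=np.array([[np.cos(t),-np.sin(t)],[np.sin(t),np.cos(t)]]);s=(r-M@r)/.4
    print(f,s.round(4),round(-f/180,4))
E
```

```text
3.5 pos [ 0.4782 -0.1571  0.048 ] ang -29.44 tilt 0.0 shift [ 0.0052  0.0008 -0.0049] turn -0.0005 F [-2.2  0.1  3. ] open 0.242 grip 61.92047953605652 dq 0.003
axis in tool [0.08715643 0.00030906]
5 [0.0008 0.019 ] -0.0278
10 [0.0032 0.0378] -0.0556
15 [0.0072 0.0564] -0.0833
20 [0.0129 0.0746] -0.1111
25 [0.0201 0.0922] -0.1389
30 [0.0288 0.109 ] -0.1667
35 [0.039  0.1251] -0.1944
40 [0.0505 0.1402] -0.2222
45 [0.0633 0.1543] -0.25
50 [0.0772 0.1672] -0.2778
```

Call:
drive_tool --plan '[[[0.0002,0.0095,0,-0.0139],[0.0008,0.019,0,-0.0278],[0.0018,0.0284,0,-0.0417],[0.0032,0.0378,0,-0.0556],[0.005,0.0471,0,-0.0694],[0.0072,0.0564,0,-0.0833],[0.0099,0.0656,0,-0.0972],[0.0129,0.0746,0,-0.1111],[0.0163,0.0834,0,-0.125],[0.0201,0.0922,0,-0.1389],[0.0201,0.0922,0,-0.1389],[0.0201,0.0922,0,-0.1389]]]'

```text
time_s: 4.55
eef_pos: [0.4674, -0.1934, 0.0481]
eef_rot: [0.0, 0.999, -0.04, 0.0]
wrist_force: [-0.1, -0.7, 2.2]
opening: 0.244
grasp_force: 61.9
```

```bash
python3 - <<'E'
from h import *
to(.4799,-.1584,.050,-29.35+25); print(ctrl.get_obs()["torque"])
E
```

```text
4.55 pos [ 0.4674 -0.1934  0.0481] ang -4.53 tilt 0.04 shift [ 0.0243 -0.0898 -0.0048] turn -0.001 F [-0.1 -0.7  2.2] open 0.244 grip 61.9438362121582 dq 0.009
[-0.07450553 -0.05219839 -0.05408442]
```

Forces stay small, so I'll repeat the same arc for the other 25°.

Call:
drive_tool --plan '[[[0.0002,0.0095,0,-0.0139],[0.0008,0.019,0,-0.0278],[0.0018,0.0284,0,-0.0417],[0.0032,0.0378,0,-0.0556],[0.005,0.0471,0,-0.0694],[0.0072,0.0564,0,-0.0833],[0.0099,0.0656,0,-0.0972],[0.0129,0.0746,0,-0.1111],[0.0163,0.0834,0,-0.125],[0.0201,0.0922,0,-0.1389],[0.0201,0.0922,0,-0.1389],[0.0201,0.0922,0,-0.1389]]]'

```text
time_s: 5.55
eef_pos: [0.4725, -0.2306, 0.0481]
eef_rot: [0.0, 0.984, 0.177, 0.0]
wrist_force: [0.5, -1.0, 2.7]
opening: 0.249
grasp_force: 62.0
```

```bash
python3 - <<'E'
from h import *
to(.4799,-.1584,.050,20.9); print(ctrl.get_obs()["torque"])
im,P=snap("wrist","w4")
E
```

```text
5.55 pos [ 0.4725 -0.2306  0.0481] ang 20.43 tilt 0.03 shift [ 0.0803 -0.1627 -0.0049] turn -0.0026 F [ 0.5 -1.   2.7] open 0.249 grip 61.99133276939392 dq 0.005
[-0.07613069 -0.12884861 -0.037028  ]
```

View pics/w4.png

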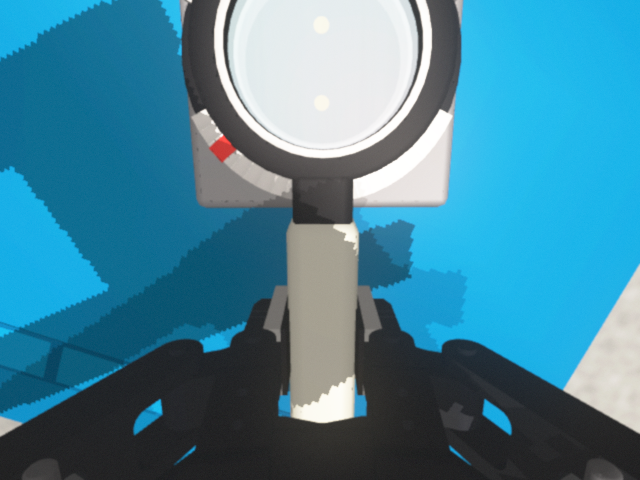

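The handle now covers the green mark, square to the dock's edge, and the red mark shows at (222,148). Next is a straight lift of 40 mm.

Call:
drive_tool --plan '[[[0,0,-0.008,0],[0,0,-0.016,0],[0,0,-0.024,0],[0,0,-0.032,0],[0,0,-0.04,0],[0,0,-0.05,0],[0,0,-0.06,0],[0,0,-0.07,0],[0,0,-0.085,0],[0,0,-0.1,0],[0,0,-0.1,0],[0,0,-0.1,0]]]'

```text
time_s: 6.6
eef_pos: [0.4727, -0.2308, 0.0886]
eef_rot: [0.0, 0.984, 0.178, 0.0]
wrist_force: [-0.2, 0.2, -2.8]
opening: 0.246
grasp_force: 61.5
```

```bash
python3 - <<'E'
from h import *
to(.4725,-.2306,.148,20.4); print(ctrl.get_obs()["torque"])
# refine targets from the first pictures
for n,bc in(("scene0",(355,205,400,245)),("side0",(270,240,310,275))):
    z=np.load("/tmp/%s.npz"%n);im,P=z["im"],z["P"];H,S,V=[x.astype(int) for x in cv2.split(cv2.cvtColor(im,cv2.COLOR_RGB2HSV))]
    v,u=np.mgrid[:480,:640];m=(u>bc[0])&(u<bc[2])&(v>bc[1])&(v<bc[3])&((H<8)|(H>172))&(S>130)&(P[...,2]>.1)
    p=P[m];print(n,"collar z pct",np.percentile(p[:,2],[2,10,50,90,98]).round(4))
    print(np.histogram(p[:,2],bins=np.arange(.124,.16,.002)))
E
```

```text
6.6 pos [ 0.4727 -0.2308  0.0886] ang 20.56 tilt 0.07 shift [-1.000e-04 -5.000e-04 -1.484e-01] turn 0.0009 F [-0.2  0.2 -2.8] open 0.246 grip 61.45907163619995 dq 0.013
[ 0.00700501  0.10730546 -0.00593292]
scene0 collar z pct [0.1316 0.1356 0.1408 0.1426 0.1439]
(array([ 0,  0,  1,  2,  6,  7,  8, 19, 60, 25,  2,  0,  0,  0,  0,  0,  0]), array([0.124, 0.126, 0.128, 0.13 , 0.132, 0.134, 0.136, 0.138, 0.14 ,
       0.142, 0.144, 0.146, 0.148, 0.15 , 0.152, 0.154, 0.156, 0.158]))
side0 collar z pct [0.1294 0.132  0.1406 0.1427 0.1465]
(array([ 0,  0,  8, 10, 13, 17, 12, 17, 62, 32,  1,  0,  1,  1,  1,  1,  0]), array([0.124, 0.126, 0.128, 0.13 , 0.132, 0.134, 0.136, 0.138, 0.14 ,
       0.142, 0.144, 0.146, 0.148, 0.15 , 0.152, 0.154, 0.156, 0.158]))
```

Lifted clear. The collar's top is at about 0.141 and its middle at about 0.134. I'll carry the loupe towards the board, stopping short to look at the connector.

Call:
drive_tool --plan '[[[0,0,-0.04,0],[0.005,-0.02,-0.08,0],[0.025,-0.085,-0.11,0],[0.045,-0.155,-0.115,0],[0.07,-0.24,-0.115,0],[0.095,-0.325,-0.115,0],[0.12,-0.41,-0.115,0],[0.145,-0.495,-0.115,0],[0.165,-0.565,-0.115,0],[0.18,-0.615,-0.115,0],[0.19,-0.649,-0.115,0],[0.19,-0.649,-0.115,0]]]'

```text
time_s: 7.6
eef_pos: [0.4513, 0.0417, 0.1336]
eef_rot: [-0.001, 0.984, 0.18, -0.0]
wrist_force: [0.1, -0.0, -2.0]
opening: 0.247
grasp_force: 61.4
```

Call:
drive_tool --plan '[[[0,0,0,0],[0,0,0,0],[0,0,0,0]]]'

```text
time_s: 7.85
eef_pos: [0.4524, 0.0384, 0.1339]
eef_rot: [0.0, 0.984, 0.178, -0.0]
wrist_force: [0.3, 0.3, -3.1]
opening: 0.242
grasp_force: 61.4
```

```bash
python3 - <<'E'
from h import *
to(.4425,.168,.1345,20.5)
im,P=snap("wrist","w5")
z=np.load("/tmp/w5.npz");A,c,K=z["A"],z["c"],z["K"]
v,u=np.mgrid[:480,:640];H,S,V=[x.astype(int) for x in cv2.split(cv2.cvtColor(im,cv2.COLOR_RGB2HSV))]
m=(H>18)&(H<35)&(S>150)&(V>120)&(P[...,2]>.035)&(P[...,2]<.046)
n,l,st,ce=cv2.connectedComponentsWithStats(m.astype(np.uint8))
for i in range(1,n):
    if st[i,4]>40: print(ce[i].round(1),st[i,4],np.median(P[l==i],0).round(4))
# lens/head in hand
m=(P[...,2]>.125)&(P[...,2]<.155)&(v<230)
q=P[m];C,r=cv2.minEnclosingCircle((q[:,:2]*1e4).astype(np.float32));print("head",len(q),np.array(C)/1e4,r/1e4,np.percentile(q[:,2],[5,50,95]))
for nme in("scene0","side0"):
    z=np.load("/tmp/%s.npz"%nme);p=z["P"];H,S,V=[x.astype(int) for x in cv2.split(cv2.cvtColor(z["im"],cv2.COLOR_RGB2HSV))]
    m=(H>18)&(H<35)&(S>150)&(V>120)&(p[...,2]>.0375)&(p[...,2]<.045)&(abs(p[...,0]-.524)<.02)&(abs(p[...,1]-.199)<.02)
    print(nme,p[m].mean(0),m.sum())
E
```

```text
7.85 pos [0.4524 0.0384 0.1339] ang 20.5 tilt 0.01 shift [ 0.0903 -0.3123 -0.0014] turn 0.0 F [ 0.3  0.3 -3.1] open 0.242 grip 61.40208721160889 dq 0.004
[64.6 11.8] 885 [0.5224 0.1973 0.0394]
head 43309 [0.52400811 0.0647342 ] 0.04061037292480469 [0.13371437 0.13548237 0.14214616]
scene0 [0.52556661 0.19742537 0.04015784] 21
side0 [0.52290506 0.19965469 0.03977547] 46
```

View pics/w5.png

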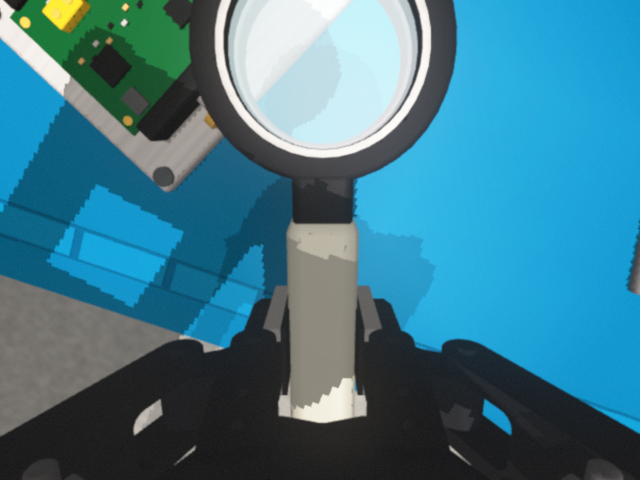

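The wrist view shows the connector at (65,12), which works out at about (0.524,0.198). The loupe hangs level in the hand. Next is the move to the final spot.

Call:
drive_tool --plan '[[[0.005,-0.02,0,0],[0.015,-0.06,0,0],[0.03,-0.11,0,0],[0.05,-0.17,0,0],[0.065,-0.23,0,0],[0.08,-0.28,0,0],[0.09,-0.305,0,0],[0.09,-0.312,0,0],[0.09,-0.312,0,0],[0.09,-0.312,0,0],[0.09,-0.312,0,0],[0.09,-0.312,0,0]]]'

```text
time_s: 8.9
eef_pos: [0.4423, 0.1678, 0.134]
eef_rot: [0.0, 0.984, 0.178, -0.0]
wrist_force: [-0.2, 0.1, -2.6]
opening: 0.248
grasp_force: 61.4
```

```bash
python3 - <<'E'
from h import *
from scipy.optimize import least_squares
to(.4425,.168,.1345,20.5)
im,P=snap("wrist","w6")
m=(P[...,2]>.137)&(P[...,2]<.150)
m[200:]=0; q=P[m];print("head top z",np.percentile(q[:,2],[10,50,90]).round(4))
mm=cv2.morphologyEx(((P[...,2]>.12)).astype(np.uint8),cv2.MORPH_CLOSE,np.ones((9,9)))
# outer edge of head: leftmost/rightmost head pixel in rows 0..150
e=[]
hm=(P[...,2]>.128)&(P[...,2]<.155)
for r in range(2,150,3):
    w=np.where(hm[r])[0]
    if len(w): e+= [P[r,w[0]],P[r,w[-1]]]
e=np.array(e);f=least_squares(lambda s:np.hypot(e[:,0]-s[0],e[:,1]-s[1])-s[2],[.524,.198,.036],loss="soft_l1",f_scale=.001);print("head centre",f.x)
for n in("scene","side"):
    im,P=snap(n,n+"6");v,u=np.mgrid[:480,:640]
    hm=(P[...,2]>.137)&(P[...,2]<.150)&(np.hypot(P[...,0]-.524,P[...,1]-.198)<.045)
    q=P[hm];C,r=cv2.minEnclosingCircle((q[:,:2]*1e4).astype(np.float32));print(n,"top",np.array(C)/1e4,r/1e4,np.percentile(q[:,2],[10,50,90]).round(4))
    H,S,V=[x.astype(int) for x in cv2.split(cv2.cvtColor(im,cv2.COLOR_RGB2HSV))]
    m=((H<8)|(H>172))&(S>130)&(P[...,2]>.1)&(np.hypot(P[...,0]-.63,P[...,1]-.126)<.035)
    print("collar z",np.percentile(P[m][:,2],[2,50,90]))
    a=[x[150:320] for x in ()]
s=cv2.imread("pics/scene6.png")[150:290,300:460];t=cv2.imread("pics/side6.png")[220:360,240:400]
cv2.imwrite("pics/c6.png",np.hstack([cv2.resize(s,(400,350)),cv2.resize(t,(400,350))]))
E
```

```text
8.9 pos [0.4423 0.1678 0.134 ] ang 20.48 tilt 0.01 shift [ 0.0006 -0.0003 -0.0013] turn -0.0001 F [-0.2  0.1 -2.6] open 0.248 grip 61.41393542289734 dq 0.003
head top z [0.1402 0.1412 0.1422]
head centre [0.52391624 0.19795656 0.03539706]
scene top [0.52124878 0.19428029] 0.04055531005859375 [0.1386 0.1407 0.1426]
collar z [0.13056619 0.14072985 0.1429583 ]
side top [0.51932451 0.19619687] 0.040053387451171873 [0.1384 0.1409 0.1426]
collar z [0.12909137 0.14015675 0.14270786]
```

View pics/c6.png

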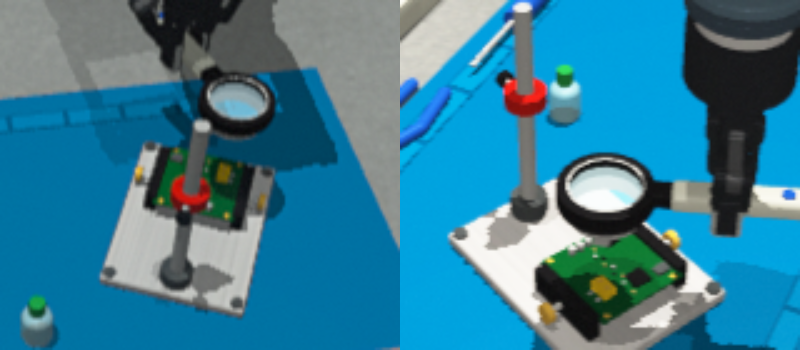

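Wrist depth puts the lens at (0.5239,0.1980), within 1 mm of the connector. The head's top is at 0.141, level with the collar's top at 0.141, so their mid-heights match within 1–2 mm. The crops show the loupe clear of the stand and level.

```bash
python3 -c "
from bench import ctrl
print(ctrl.hand_in())"
```

```text
the job is handed in; nothing more can be done
None
```

The job is handed in (no verdict came back): the loupe was unlocked, lifted out and is held still and level over the yellow connector, with the lens within about 1 mm sideways and 2 mm of the collar's mid-height by my measurements.

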